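# Sweep the small desk things into the desk tidy

### The job

Clear the desk: with the closed fingertips, sweep the eraser and the memory stick across the desk top and in through the open side of the three-sided wooden desk tidy, until each lies wholly inside its walls. Push them along the surface only, never lifting or carrying them, and leave the teacup, the stapler and the mug standing where they are.

Things in the scene. Friction and masses are not known exactly. Their poses are not given: they have to be found in the camera images.
- desk_tidy: three-sided wooden desk tidy, fixed to the desk: back and side walls 28 mm high, 8 mm thick; clear floor 170 mm wide (x), 120 mm deep (y), level with the desk, no step. Origin on the desk surface at the floor's centre; +y points to the back wall (inner face y = +60 mm); side walls' inner faces x = +-85 mm; the open side (mouth) is the line y = -60 mm, facing roughly the robot's right
- eraser: loose block eraser in a card sleeve, 20 x 45 x 11 mm, lying flat, long axis along its y; origin at the centre of its underside
- memory_stick: loose small memory stick, 17 x 52 x 8 mm, lying flat, long axis along its y; origin at the centre of its underside
- eraser_center (a point): centre of the eraser, 5.5 mm above its underside
- eraser_end_a (a point): middle of one end face of the eraser, 22.5 mm from its centre along its -y axis
- eraser_end_b (a point): middle of one end face of the eraser, 22.5 mm from its centre along its +y axis
- memory_stick_center (a point): centre of the memory stick, 4 mm above its underside
- memory_stick_end_a (a point): middle of one end face of the memory stick, 26 mm from its centre along its -y axis
- memory_stick_end_b (a point): middle of one end face of the memory stick, 26 mm from its centre along its +y axis
- teacup_a: small white teacup without handle, 52 mm across, 34 mm high, loose, standing to the right of the two small parts; to be left alone; origin at the centre of its foot
- stapler: black desk stapler, 131 x 38 x 43 mm, loose, nearer the robot than the work; to be left alone; origin at the centre of its underside, length along its x
- mug: clear glass mug with a handle, 69 x 99 x 75 mm, loose, to the right of the work; to be left alone; origin at the centre of its underside

How it is judged (in metres and radians):
At the end, for the whole second after the job is handed in: Both ends of the eraser and both ends of the memory stick are within the clear floor of the desk tidy (behind its mouth line and between its walls), both lie at rest on the desk, and the teacup, stapler and mug are within 15 mm of where they stood (y of eraser_end_a in the frame of desk_tidy between -0.06 and 0.06 m and x of eraser_end_a in the frame of desk_tidy between -0.085 and 0.085 m and y of eraser_end_b in the frame of desk_tidy between -0.06 and 0.06 m and x of eraser_end_b in the frame of desk_tidy between -0.085 and 0.085 m and height (world z) of each of eraser_center, memory_stick_center below 0.02 m and linear speed of each of eraser, memory_stick below 0.01 m/s and y of memory_stick_end_a in the frame of desk_tidy between -0.06 and 0.06 m and x of memory_stick_end_a in the frame of desk_tidy between -0.085 and 0.085 m and y of memory_stick_end_b in the frame of desk_tidy between -0.06 and 0.06 m and x of memory_stick_end_b in the frame of desk_tidy between -0.085 and 0.085 m and distance of each of teacup_a, stapler, mug from where it was at the start of the episode below 0.015 m); the robot touches nothing.
It fails at once if the eraser is lifted off the desk (height (world z) of eraser_center above 0.03 m).
It fails at once if the memory stick is lifted off the desk (height (world z) of memory_stick_center above 0.03 m).
It fails at once if the teacup is pushed away or knocked over (distance of teacup_a from where it was at the start of the episode above 0.015 m or angle between teacup_a's own z axis and vertical above 0.3 rad).
It fails at once if the stapler is pushed away or knocked over (distance of stapler from where it was at the start of the episode above 0.015 m or angle between stapler's own z axis and vertical above 0.3 rad).
It fails at once if the mug is pushed away or knocked over (distance of mug from where it was at the start of the episode above 0.015 m or angle between mug's own z axis and vertical above 0.3 rad).
It also fails if it takes over 64 s, if anything falls off the work surface, if the arm or the gripper's body presses on something with over 40 N, if the wrist force passes 120 N, or if a joint passes its speed limit or range.

### The arm

A 6-joint arm with a two-finger parallel gripper is mounted at the origin on a cart in front of the work surface, level with it; the furniture and walls round the work are solid. World frame = base frame: x ahead of the robot, y to its left, z up, the work surface at z = 0. Lengths are in mm, angles in degrees, forces in N, time in s.
With the tool pointing down it reaches from about 350 to 850 mm from the base axis. Payload 8.1 kg.
Tool frame: the origin (TCP) lies at the very end of the fingers, on their centre line; the grasp point (between the pads) lies 19 mm behind it; z points along the fingers, y is the direction in which the jaws open and shut (so a half turn about z gives the same grasp; the last joint's range is limited). The gripper opens to 85 mm and grips with 20 to 120 N. Pads are 22 mm wide; open, the fingers measure 114 mm over their backs; the gripper's body (76 mm by 85 mm) begins 54 mm behind the grasp point. The pads swing forward as they close: fully open they stand 13 mm farther back than shut.
Start: joints at [63.575, 7.471, 85.268, -0, 87.261, -4.893], TCP at [220.189, 558.142, 231.292] pointing down, gripper open.
Joint ranges: [-169.43, 169.43], [-51.17, 129.36], [1.28, 143.12], [-76.62, 256.62], [0, 156.53], [-152.29, 152.29]. Speed limits (degrees/s): [136.94, 136.94, 159.86, 180, 180, 180].

### API

Orientations are given as [roll, pitch, yaw] about the fixed x, y, z axes, in that order (R = Rz(yaw) Ry(pitch) Rx(roll)).
In Python, from bench import r gives the robot as it stands.
- The arm moves only by the shell command python3 -m crank 'ROWS' [OPENING] [FORCE]. ROWS is JSON, a list that holds one entry, the list of rows, each a list of 6 numbers: the shift along the tool's x, y, z in m, then the turn, a rotation vector about the tool's x, y, z in rad. A call has 1 to 10 rows; each row is the pose to reach, as a shift and turn from the pose measured when the call began, along the tool's axes at that moment; what a row does not reach only later rows make up. A row lasts 1/8 s, in which the tool goes at most 62.5 mm and 10.7 degrees, less where a joint would pass 70% of its speed; a pose out of reach is approached as far as the arm can. A call with a gripper value outside its range is refused whole. OPENING is the closure, from 0 (fully open) to 1 (shut), set as the call begins (- or left out, the last holds). The fingers move at their own pace and stop on an object; FORCE is the grip in N (left out, the last holds). Time passes only in rows, so rows that repeat a pose let the fingers close. It gives the time, the measured TCP pose, the force and the opening at its end, in the units of the state.
- r.sense(): the state, without advancing time (a new reading comes with each control period).
- r.snapshot(name): name is "scene" or "top"; returns (picture, depth): 384x512x3 uint8, blue, green, red; 384x512 float32, mm along the optical axis (not along the pixel's ray), 0 where there is no reading.
- r.get_calibration(name): a dict with "mtx" (3x3 intrinsics, pixels), "cam_to_world" (4x4, takes a point from camera to world coordinates). Camera axes: x right, y down, z forward; pixel columns grow to the right and rows downward; lengths in mm; the calibration is good to about 2 mm. A picture is of the moment at which its call begins. get_calibration takes no time and is no camera call.
- r.hand_in(): hands the job in, once; it reports no verdict.
Trained networks look in the newest picture that a camera, given by its name, has taken for a name from the list of things; names that differ only in an ending like _2 or _b are one class to them, and where a whole thing is asked for, a point or a joint stands for the part that bears it (a point fixed in the world has none). Each returns a list of dicts, best first, with "conf" (0 to 1); they miss things now and then, are a little off and sometimes report something else, mostly with a low value. They report only what shows in the picture. A call takes as long as a camera call.
- r.look_for(thing, camera): "extent" ([left, top, right, bottom] in pixels, round what is visible of it).
- r.landmark_of(thing, camera): "pixel" ([column, row] in pixels: a listed point, or the origin of a listed thing).
The state is a dict: "time": time; "joint_pos": joint angles; "qd": joint speeds; "joint_efforts": joint torques, N m; "tool_pos": TCP position; "tcp_rot": TCP orientation; "ft_force": force on the tool from outside, world axes, zero at the start; "wrist_torque": the same for the moment, N m; "finger_gap": finger opening in mm.
Only numpy, scipy, OpenCV 4.12 (cv2) and the standard library are available. Lean on these libraries where they do the work, as an engineer would, in place of code of your own. Each camera call takes 0.05 s, during which the arm holds its last target.

## Working session

There is one attempt and no reset: what is moved stays moved. The work goes in short steps, Python scripts to look and compute and a shell command to move; the robot and the scene stay as the last step left them, time stands still between calls to the robot, and variables do not carry over. Pictures are saved under pics/ and viewed, and the job is handed in when it is done.

```bash
ls; mkdir -p pics
python3 - <<'E'
from bench import r
import cv2,numpy as np
print(r.sense())
for n in ("scene","top"):
    p,d=r.snapshot(n); cv2.imwrite(f"pics/{n}0.png",p); np.save(f"pics/{n}0.npy",d)
    c=r.get_calibration(n); print(n,np.round(c["mtx"],1).tolist(),np.round(c["cam_to_world"],3).tolist())
E
```

```text
pics
{'time': 0.0, 'joint_pos': array([ 6.35729519e+01,  7.51452806e+00,  8.53297441e+01, -8.56379027e-04,
        8.72619934e+01, -4.89286605e+00]), 'qd': array([-0.13111221, -0.04050094,  0.01852729,  0.01147869, -0.04474507,
        0.1233663 ]), 'joint_efforts': array([-1.91155457e-03, -5.69421601e+01, -5.00528634e+01, -5.51026260e-04,
        1.54898968e-02, -5.88422409e-06]), 'tool_pos': array([219.96828539, 557.6274413 , 230.24603066]), 'tcp_rot': array([-1.79894049e+02, -8.21148096e-03,  1.58465852e+02]), 'ft_force': array([-0.20142257,  0.1799414 ,  0.73039329]), 'wrist_torque': array([-0.0026436 ,  0.0478738 , -0.00618403]), 'finger_gap': 85.30848540481799}
scene [[403.6, 0.0, 256.0], [0.0, 403.6, 187.8], [0.0, 0.0, 1.0]] [[0.783, -0.335, 0.525, -107.659], [-0.623, -0.43, 0.654, -966.766], [0.006, -0.838, -0.546, 574.157], [0.0, 0.0, 0.0, 1.0]]
top [[387.6, 0.0, 257.8], [0.0, 387.6, 193.4], [0.0, 0.0, 1.0]] [[0.067, -0.975, 0.212, 262.259], [-0.998, -0.067, 0.009, -305.568], [0.005, -0.212, -0.977, 865.015], [0.0, 0.0, 0.0, 1.0]]
```

View pics/scene0.png

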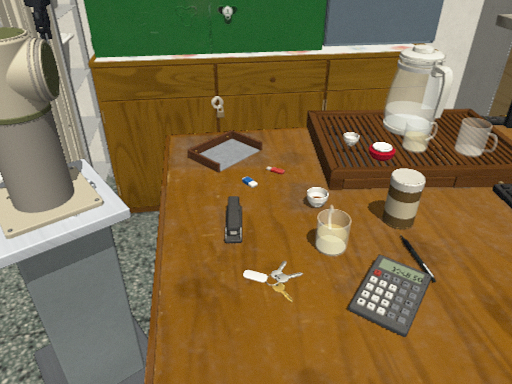

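View pics/top0.png

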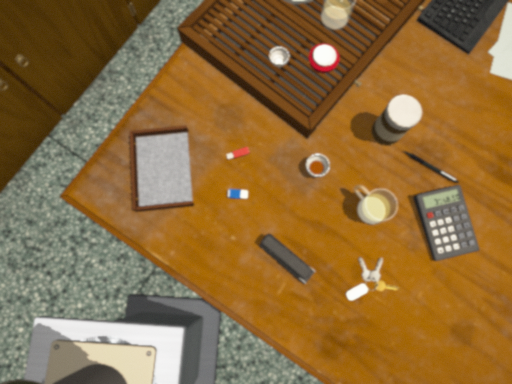

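```bash
cat > h.py <<'E'
from bench import r
import cv2,numpy as np
def proj(cam,P):
    c=r.get_calibration(cam);T=np.linalg.inv(c["cam_to_world"]);P=np.atleast_2d(P)
    q=(T[:3,:3]@P.T+T[:3,3:]); uv=c["mtx"]@q; return (uv[:2]/uv[2]).T
def ray(cam,px,z):
    c=r.get_calibration(cam);T=np.array(c["cam_to_world"])
    d=T[:3,:3]@np.linalg.inv(c["mtx"])@np.array([px[0],px[1],1.]);o=T[:3,3]
    return (o+d*(z-o[2])/d[2])[:3]
E
python3 - <<'E'
from h import *
Z=dict(desk_tidy=0,eraser_center=5.5,eraser_end_a=5.5,memory_stick_center=4,memory_stick_end_a=4,teacup_a=0,stapler=0,mug=0)
for cam in ("top","scene"):
    for t in Z:
        try:
            L=r.landmark_of(t,cam)
        except Exception as e: print(t,e);continue
        for m in L[:4]: print(cam,t,round(m["conf"],2),np.round(m["pixel"]),np.round(ray(cam,m["pixel"],Z[t])[:2]))
print(r.sense()["time"])
E
```

```text
top desk_tidy 0.65 [248. 152.] [ 546. -269.]
top desk_tidy 0.64 [166. 167.] [499. -81.]
top eraser_center 0.67 [235. 195.] [ 442. -246.]
top eraser_end_a 0.7 [247. 196.] [ 442. -274.]
top eraser_end_a 0.58 [224. 194.] [ 443. -222.]
top memory_stick_center 0.56 [236. 156.] [ 535. -242.]
top memory_stick_end_a 0.72 [248. 150.] [ 549. -267.]
top memory_stick_end_a 0.52 [228. 158.] [ 528. -224.]
top teacup_a 0.56 [316. 168.] [ 519. -428.]
top mug 0.93 [366. 206.] [ 437. -544.]
scene desk_tidy 0.68 [224. 156.] [477. -84.]
scene desk_tidy 0.51 [250. 182.] [ 451. -246.]
scene eraser_center 0.52 [246. 180.] [ 441. -239.]
scene eraser_end_a 0.66 [242. 176.] [ 447. -214.]
scene memory_stick_center 0.45 [274. 168.] [ 541. -236.]
scene memory_stick_center 0.33 [263. 166.] [ 527. -209.]
scene memory_stick_end_a 0.63 [251. 181.] [ 449. -251.]
scene memory_stick_end_a 0.53 [266. 166.] [ 532. -213.]
scene memory_stick_end_a 0.44 [286. 171.] [ 559. -267.]
scene teacup_a 0.72 [266. 169.] [ 525. -221.]
scene stapler 0.73 [273. 171.] [ 534. -243.]
scene mug 0.83 [329. 242.] [ 437. -544.]
0.9
```

The scene view shows the tidy at about (225,150), the eraser at (250,182) and the stick at (276,170). In the top view they are at (162,168), (238,194) and (238,154). The teacup is at (317,165) and the mouth faces image right (-y). I'll zoom in.

Run:
```python
from h import *
p=cv2.imread("pics/top0.png")
c=p[110:230,115:275]
cv2.imwrite("pics/z0.png",cv2.resize(c,(800,600),interpolation=cv2.INTER_CUBIC))
hsv=cv2.cvtColor(p,cv2.COLOR_BGR2HSV)
c=p[135:215,210:280];print(p[194,238],p[194,245],p[154,243],p[156,230])
```

```text
[196 126  59] [245 251 253] [ 67  83 210] [222 236 243]
```

View pics/z0.png

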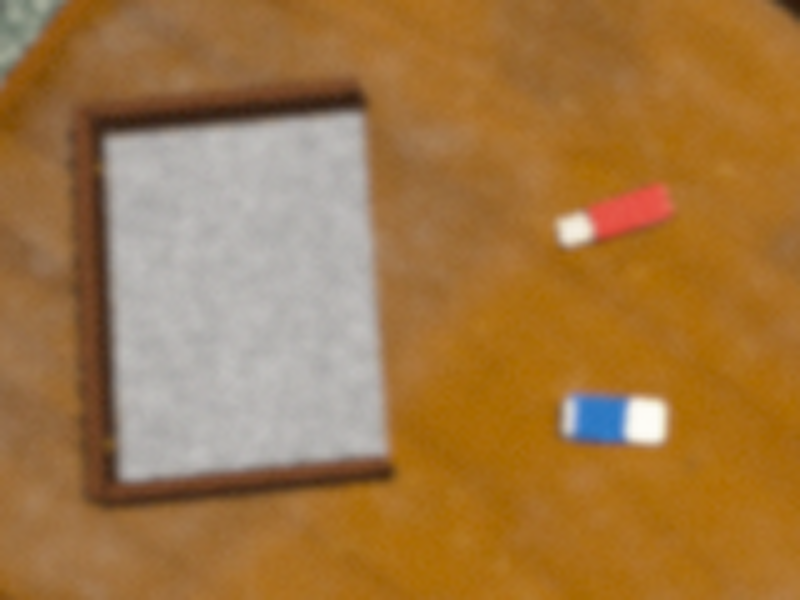

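```bash
cat >> h.py <<'E'
def parts(p,cam="top",roi=None):
    hsv=cv2.cvtColor(p,cv2.COLOR_BGR2HSV); out={}
    H,S,V=cv2.split(hsv)
    white=((S<60)&(V>190))
    col={"eraser":((H>95)&(H<125)&(S>110)&(V>90)),"stick":(((H<7)|(H>173))&(S>120)&(V>150))}
    x0,y0,x1,y1=roi
    for n,m in col.items():
        mm=np.zeros(m.shape,np.uint8); mm[y0:y1,x0:x1]=m[y0:y1,x0:x1]
        near=cv2.dilate(mm,np.ones((19,19)))
        w=(white&(near>0)).astype(np.uint8); mm2=mm|w
        k,l,s,c=cv2.connectedComponentsWithStats(cv2.dilate(mm2,np.ones((2,2))))
        if k<2: continue
        i=1+np.argmax(s[1:,4]); ys,xs=np.nonzero((l==i)&(mm2>0))
        z=11 if n=="eraser" else 8
        P=np.array([ray(cam,(a,b),z*.8)[:2] for a,b in zip(xs,ys)])
        (cx,cy),(w_,h_),a=cv2.minAreaRect(P.astype(np.float32))
        if h_>w_: a+=90; w_,h_=h_,w_
        out[n]=(np.round([cx,cy]),round((a+90)%180-90,1),round(w_),round(h_))
    return out
E
python3 - <<'E'
from h import *
for q in [(103,132),(365,110),(390,457),(118,482)]:
    print(np.round(ray("top",(q[0]/5+115-.4,q[1]/5+110-.4),0)[:2],1))
p=cv2.imread("pics/top0.png"); print(parts(p,roi=(125,120,290,220)))
d=np.load("pics/top0.npy")
c=r.get_calibration("top");T=np.array(c["cam_to_world"])
for (u0,u1,v0,v1,n) in [(255,320,230,290,"stapler"),(300,335,148,182,"cup"),(345,405,180,230,"mug")]:
    v,u=np.mgrid[v0:v1,u0:u1];z=d[v0:v1,u0:u1].ravel()
    P=np.linalg.inv(c["mtx"])@np.vstack([u.ravel(),v.ravel(),np.ones(u.size)])*z
    P=(T[:3,:3]@P+T[:3,3:]).T; P=P[(P[:,2]>12)&(z>0)]
    print(n,len(P),np.round(np.percentile(P,[1,99],axis=0)))
    print(cv2.minAreaRect(P[:,:2].astype(np.float32)))
E
```

```text
[ 5.683e+02 -1.000e-01]
[ 587.7 -122. ]
[ 422.2 -150.9]
[402.3 -29.4]
{'eraser': (array([ 444., -252.]), -86.1, 43, 18), 'stick': (array([ 541., -244.]), -68.6, 51, 16)}
stapler 828 [[ 264. -421.   12.]
 [ 351. -314.   46.]]
((308.5700988769531, -367.18890380859375), (128.88027954101562, 35.61792755126953), 53.7625732421875)
cup 379 [[ 492. -450.   12.]
 [ 541. -401.   38.]]
((516.6154174804688, -425.122802734375), (50.49416732788086, 49.72966003417969), 3.427361249923706)
mug 1213 [[ 394. -586.   15.]
 [ 466. -508.   78.]]
((429.74639892578125, -543.797607421875), (88.40972900390625, 68.4872817993164), 80.44493103027344)
```

```bash
cat >> h.py <<'E'
from scipy.spatial.transform import Rotation as Ro
def rows(W):
    s=r.sense(); R0=Ro.from_euler("xyz",s["tcp_rot"],degrees=True); p=s["tool_pos"]
    print("t",round(s["time"],2),"tcp",np.round(p,1),np.round(s["tcp_rot"],1),"F",np.round(s["ft_force"],1),round(s["finger_gap"],1))
    o=[]
    for x,y,z,yaw in W:
        d=R0.inv().apply(np.array([x,y,z])-p)/1000
        t=(R0.inv()*Ro.from_euler("xyz",[180,0,yaw],degrees=True)).as_rotvec()
        o.append([round(float(v),3) for v in d]+[round(float(v),3) for v in t])
    print("[["+",".join(str(q).replace(" ","") for q in o)+"]]")
E
python3 -c "
from h import *
rows([(260,510,220,150),(300,465,210,141),(340,420,200,132),(370,370,190,123),(395,315,180,114),(415,255,170,105),(430,195,160,96),(440,135,150,88),(445,75,140,88),(450,15,130,88)])"
```

```text
t 0.9 tcp [220.2 558.2 231.3] [180.   -0.  158.5] F [ 0.3 -0.5  0.5] 85.8
[[[-0.055,-0.03,0.011,0.0,-0.0,0.148],[-0.108,-0.057,0.021,0.0,-0.0,0.305],[-0.162,-0.085,0.031,0.0,-0.0,0.462],[-0.208,-0.12,0.041,0.0,-0.0,0.619],[-0.252,-0.162,0.051,0.0,-0.0,0.776],[-0.292,-0.211,0.061,0.0,-0.0,0.933],[-0.328,-0.261,0.071,0.0,-0.0,1.09],[-0.36,-0.313,0.081,0.0,-0.0,1.23],[-0.386,-0.367,0.091,0.0,-0.0,1.23],[-0.413,-0.421,0.101,0.0,-0.0,1.23]]]
```

```bash
python3 -m crank '[[[-0.055,-0.03,0.011,0,0,0.148],[-0.108,-0.057,0.021,0,0,0.305],[-0.162,-0.085,0.031,0,0,0.462],[-0.208,-0.12,0.041,0,0,0.619],[-0.252,-0.162,0.051,0,0,0.776],[-0.292,-0.211,0.061,0,0,0.933],[-0.328,-0.261,0.071,0,0,1.09],[-0.36,-0.313,0.081,0,0,1.23],[-0.386,-0.367,0.091,0,0,1.23],[-0.413,-0.421,0.101,0,0,1.23]]]' 1 30
python3 -c "
from h import *
rows([(452,-40,130,88),(450,-95,130,88),(448,-150,130,88),(446,-205,130,88),(445,-255,130,88),(445,-300,125,88),(445,-306,100,88),(445,-306,70,88),(445,-306,70,88)])"
```

```text
time: 2.15
tool_pos: [450.0, 13.0, 130.4]
tcp_rot: [179.9, 0.0, 88.0]
ft_force: [0.5, -0.0, 1.2]
finger_gap: -0.1
t 2.15 tcp [450.   13.  130.4] [179.9   0.   88. ] F [ 0.5 -0.   1.2] -0.1
[[[-0.053,0.004,0.0,0.001,0.0,-0.0],[-0.108,0.004,0.0,0.001,0.0,-0.0],[-0.163,0.004,0.0,0.001,0.0,-0.0],[-0.218,0.004,0.0,0.001,0.0,-0.0],[-0.268,0.004,0.0,0.001,0.0,-0.0],[-0.313,0.006,0.005,0.001,0.0,-0.0],[-0.319,0.006,0.03,0.001,0.0,-0.0],[-0.319,0.006,0.06,0.001,0.0,-0.0],[-0.319,0.006,0.06,0.001,0.0,-0.0]]]
```

```bash
python3 -m crank '[[[-0.053,0.004,0,0,0,0],[-0.108,0.004,0,0,0,0],[-0.163,0.004,0,0,0,0],[-0.218,0.004,0,0,0,0],[-0.268,0.004,0,0,0,0],[-0.313,0.006,0.005,0,0,0],[-0.319,0.006,0.03,0,0,0],[-0.319,0.006,0.07,0,0,0],[-0.319,0.006,0.11,0,0,0],[-0.319,0.006,0.11,0,0,0]]]' 1
python3 - <<'E'
from h import *
p,d=r.snapshot("top"); cv2.imwrite("pics/z1.png",cv2.resize(p[110:230,115:275],(800,600),interpolation=cv2.INTER_CUBIC))
p,d=r.snapshot("scene"); cv2.imwrite("pics/z2.png",cv2.resize(p[110:230,180:340],(800,600),interpolation=cv2.INTER_CUBIC))
rows([(445,-306,4,88)])
E
```

```text
time: 3.4
tool_pos: [442.2, -303.9, 16.9]
tcp_rot: [-179.7, -0.3, 88.0]
ft_force: [0.2, -0.5, 0.4]
finger_gap: 0.2
t 3.5 tcp [ 445.2 -306.2   21.3] [179.9   0.   88. ] F [ 1.5 -0.5  0.8] 0.5
[[[0.0,-0.0,0.017,0.001,0.0,-0.0]]]
```

View pics/z1.png

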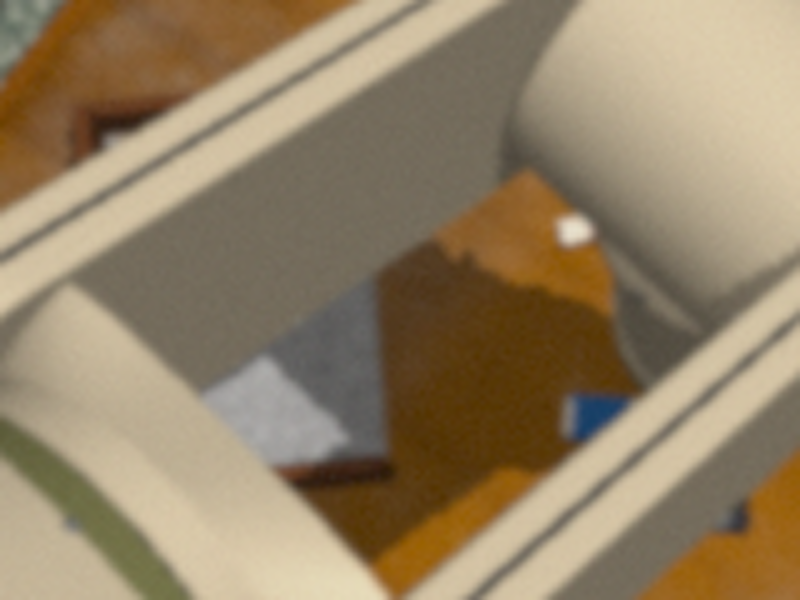

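View pics/z2.png

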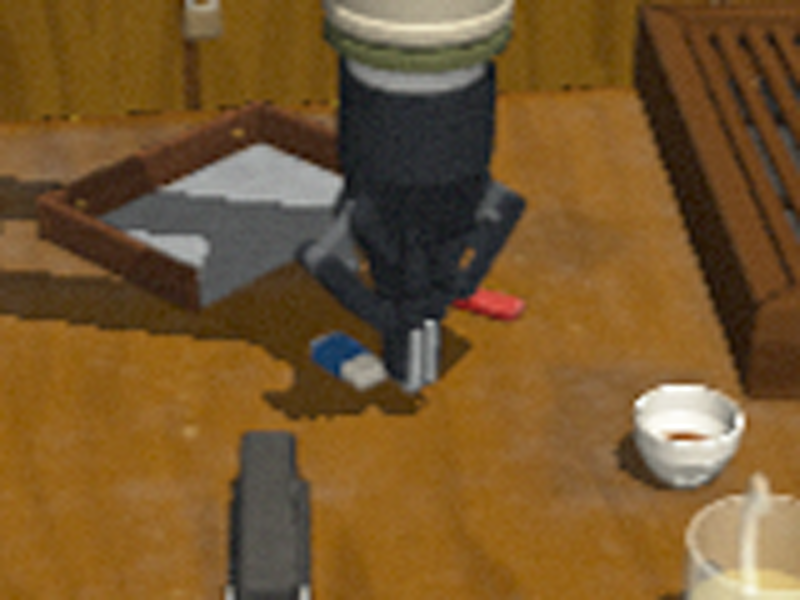

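The top view is blocked by the arm. The scene view shows the fingertips just behind the eraser's white end, at about (262,185) full-frame. I'll lower and start the push.

```bash
python3 -m crank '[[[0,0,0.009,0,0,0],[0,0,0.017,0,0,0],[0.010,0,0.017,0,0,0],[0.020,0,0.017,0,0,0],[0.030,0,0.017,0,0,0],[0.042,0,0.017,0,0,0],[0.054,0,0.017,0,0,0],[0.066,0,0.017,0,0,0],[0.078,0,0.017,0,0,0],[0.082,0,0.017,0,0,0]]]' 1
python3 - <<'E'
from h import *
p,d=r.snapshot("scene"); cv2.imwrite("pics/z3.png",cv2.resize(p[110:230,180:340],(800,600),interpolation=cv2.INTER_CUBIC))
print(parts(p,"scene",(180,110,300,200)))
p,d=r.snapshot("top"); print(parts(p,roi=(125,120,290,220)))
rows([(451,-127,4,88)])
E
```

```text
time: 4.75
tool_pos: [448.0, -223.3, 4.2]
tcp_rot: [179.9, -0.0, 88.0]
ft_force: [-0.2, -0.5, -0.1]
finger_gap: 0.2
{'eraser': (array([ 440., -185.]), 53.9, 32, 14), 'stick': (array([ 540., -245.]), -68.2, 51, 20)}
{}
t 4.85 tcp [ 448.  -223.7    4.2] [179.9  -0.   88. ] F [-0.4 -0.6 -0.2] -0.1
[[[0.097,-0.0,0.0,0.001,-0.0,0.001]]]
```

View pics/z3.png

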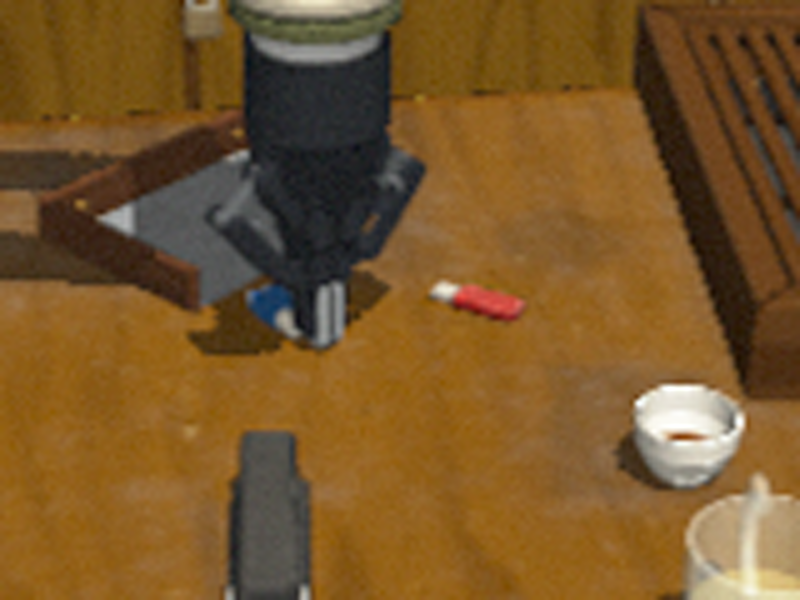

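```bash
cat >> h.py <<'E'
def overlay(src,out,boxes,cam="scene",off=(180,110),k=5):
    im=cv2.imread(src)
    for cx,cy,a,L,W,h,col in boxes:
        a=np.radians(a);u=np.array([np.cos(a),np.sin(a)]);v=np.array([-u[1],u[0]])
        for z in (0,h):
            P=[np.r_[np.array([cx,cy])+s*L/2*u+t*W/2*v,z] for s,t in((1,1),(1,-1),(-1,-1),(-1,1))]
            q=((proj(cam,P)-off+.5)*k).astype(np.int32)
            cv2.polylines(im,[q],True,col,1)
    cv2.imwrite(out,im)
E
python3 - <<'E'
from h import *
overlay("pics/z3.png","pics/z3o.png",[(448,-190,88,45,20,11,(0,255,0)),(443,-190,96,45,20,11,(0,255,255)),(541,-244,111,52,17,8,(0,255,0)),(495,-77,99.6,120,170,28,(255,255,0))])
E
```

```text
(no output)
```

View pics/z3o.png

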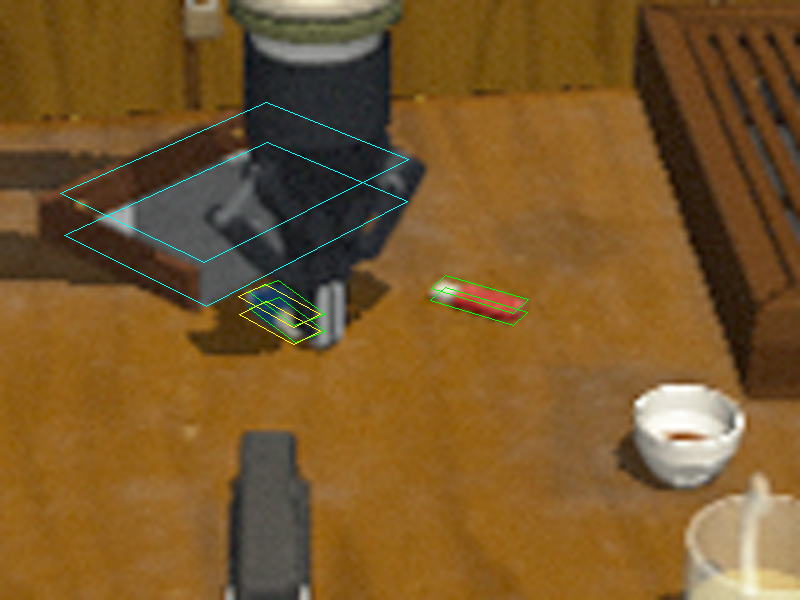

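The eraser outline fits with it straight ahead of the fingertips, and the tidy pose fits too. I'll keep pushing.

```bash
python3 -m crank '[[[0.010,0,0,0,0,0],[0.022,0,0,0,0,0],[0.034,0,0,0,0,0],[0.046,0,0,0,0,0],[0.058,0,0,0,0,0],[0.070,0,0,0,0,0],[0.080,0,0,0,0,0],[0.090,0,0,0,0,0],[0.096,0,0,0,0,0],[0.098,0,0,0,0,0]]]' 1
python3 - <<'E'
from h import *
p,d=r.snapshot("scene"); cv2.imwrite("pics/z4.png",cv2.resize(p[110:230,180:340],(800,600),interpolation=cv2.INTER_CUBIC))
s=r.sense()["tool_pos"]
overlay("pics/z4.png","pics/z4.png",[(s[0]+1,s[1]+33.5,90,45,20,11,(0,255,0)),(495,-77,99.6,120,170,28,(255,255,0))])
rows([(s[0],s[1]-25,4,88),(s[0],s[1]-35,70,88)])
E
```

```text
time: 6.1
tool_pos: [451.5, -125.5, 4.2]
tcp_rot: [179.9, 0.0, 88.1]
ft_force: [0.2, -0.6, 0.2]
finger_gap: 0.3
t 6.15 tcp [ 451.5 -125.5    4.2] [179.9  -0.   88.1] F [-0.5  0.6  0.5] -0.3
[[[-0.025,0.001,0.0,0.001,-0.0,0.001],[-0.035,0.001,-0.066,0.001,-0.0,0.001]]]
```

View pics/z4.png

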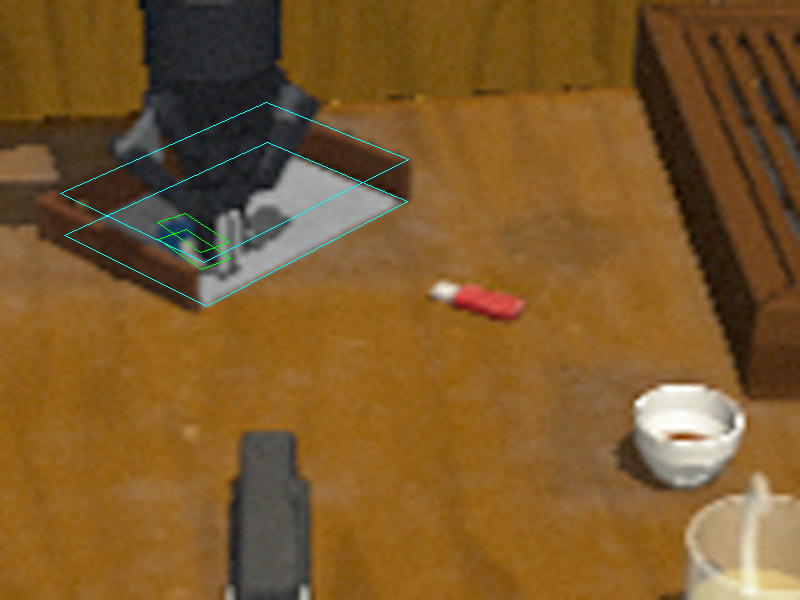

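The eraser sits inside the tidy, under the overlay at zoom (195,240). I'll retreat, rise and move round behind the stick.

```bash
python3 -c "
from h import *
rows([(451,-145,5,88),(451,-160,30,88),(458,-190,60,92),(475,-225,65,98),(500,-260,65,104),(530,-285,60,106),(555,-298,50,106),(560,-298,30,106),(560,-298,20,106),(560,-298,20,106)])"
```

```text
t 6.15 tcp [ 451.5 -125.5    4.2] [179.9  -0.   88.1] F [-0.5  0.6  0.5] -0.3
[[[-0.02,0.0,-0.001,0.001,-0.0,0.001],[-0.035,0.001,-0.026,0.001,-0.0,0.001],[-0.064,0.009,-0.056,0.001,0.0,-0.069],[-0.099,0.027,-0.061,0.001,0.0,-0.174],[-0.133,0.053,-0.061,0.001,0.0,-0.278],[-0.157,0.084,-0.056,0.001,0.0,-0.313],[-0.169,0.109,-0.046,0.001,0.0,-0.313],[-0.169,0.114,-0.026,0.001,0.0,-0.313],[-0.169,0.114,-0.016,0.001,0.0,-0.313],[-0.169,0.114,-0.016,0.001,0.0,-0.313]]]
```

```bash
python3 -m crank '[[[-0.02,0,-0.001,0,0,0],[-0.035,0.001,-0.026,0,0,0],[-0.064,0.009,-0.056,0,0,-0.069],[-0.099,0.027,-0.061,0,0,-0.174],[-0.133,0.053,-0.061,0,0,-0.278],[-0.157,0.084,-0.056,0,0,-0.313],[-0.169,0.109,-0.046,0,0,-0.313],[-0.169,0.114,-0.026,0,0,-0.313],[-0.169,0.114,-0.016,0,0,-0.313],[-0.169,0.114,-0.016,0,0,-0.313]]]' 1
python3 - <<'E'
from h import *
p,d=r.snapshot("scene"); cv2.imwrite("pics/z5.png",cv2.resize(p[110:230,180:340],(800,600),interpolation=cv2.INTER_CUBIC))
overlay("pics/z5.png","pics/z5.png",[(453,-92,90,45,20,11,(0,255,0)),(541,-244,111.4,52,17,8,(0,255,0))])
rows([(560,-298,3.5,106)])
E
```

```text
time: 7.4
tool_pos: [557.6, -296.8, 18.3]
tcp_rot: [-179.9, -0.2, 106.0]
ft_force: [-0.2, -0.2, 0.6]
finger_gap: -0.1
t 7.45 tcp [ 558.3 -297.4   19.5] [-1.80e+02 -1.00e-01  1.06e+02] F [-0.1 -0.6  0.8] -0.1
[[[-0.001,0.001,0.016,-0.0,-0.001,-0.0]]]
```

View pics/z5.png

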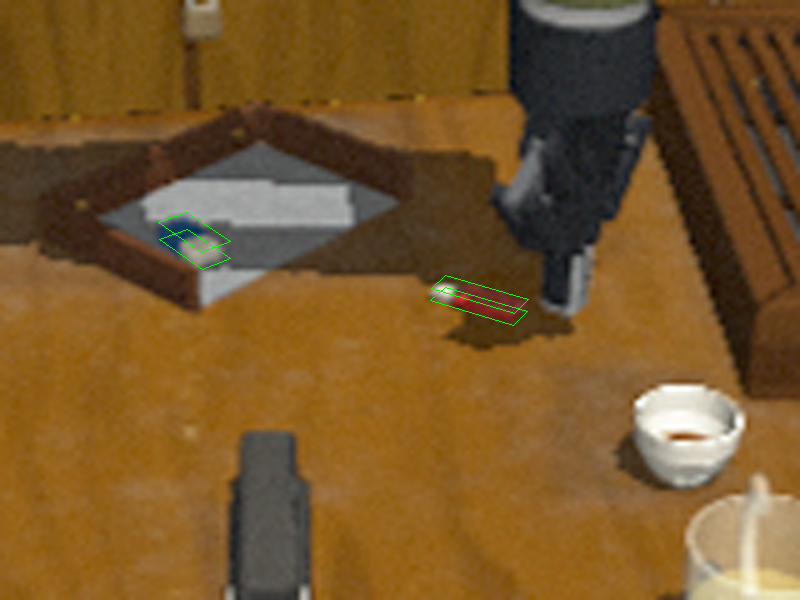

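The eraser is inside, and the stick matches the outline at zoom (480,300) with the fingers behind it. Pushing now.

```bash
python3 -m crank '[[[0,0,0.008,0,0,0],[0,0,0.016,0,0,0],[0.010,0,0.016,0,0,0],[0.020,0,0.016,0,0,0],[0.030,0,0.016,0,0,0],[0.040,0,0.016,0,0,0],[0.050,0,0.016,0,0,0],[0.060,0,0.016,0,0,0],[0.068,0,0.016,0,0,0],[0.070,0,0.016,0,0,0]]]' 1
python3 - <<'E'
from h import *
p,d=r.snapshot("scene"); cv2.imwrite("pics/z6.png",cv2.resize(p[110:230,180:340],(800,600),interpolation=cv2.INTER_CUBIC))
s=r.sense()["tool_pos"]; u=np.array([np.cos(np.radians(106)),np.sin(np.radians(106))])
c=s[:2]+37*u
print(parts(p,"scene",(180,110,300,200)))
overlay("pics/z6.png","pics/z6.png",[(c[0],c[1],106,52,17,8,(0,255,0))])
rows([(515,-110,3.5,106)])
E
```

```text
time: 8.7
tool_pos: [538.9, -229.5, 3.5]
tcp_rot: [-180.0, -0.1, 106.0]
ft_force: [0.1, -0.9, -0.0]
finger_gap: -0.1
{'eraser': (array([448., -95.]), -89.0, 45, 27)}
t 8.75 tcp [ 538.9 -229.5    3.5] [-1.80e+02 -1.00e-01  1.06e+02] F [0.4 0.2 0.6] -0.1
[[[0.121,0.01,0.0,-0.001,-0.001,0.0]]]
```

View pics/z6.png

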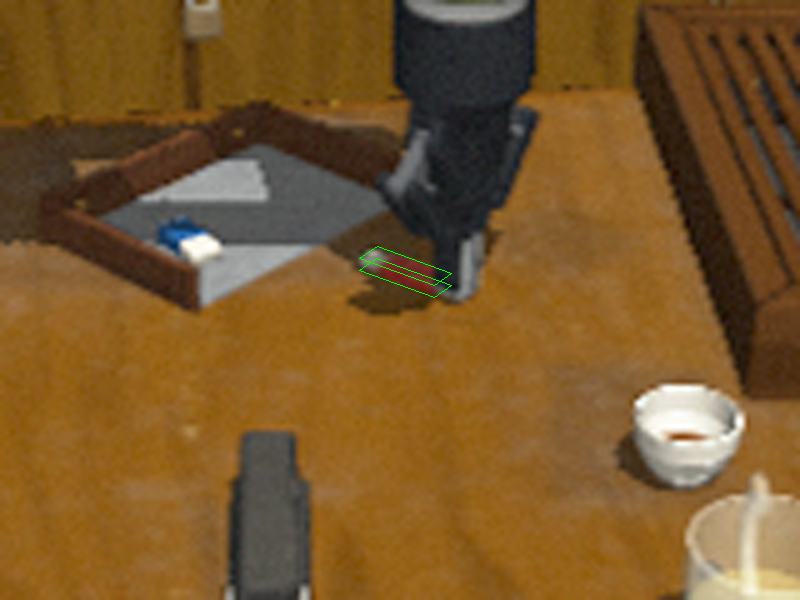

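```bash
python3 -m crank '[[[0.010,0,0,0,0,0],[0.022,0,0,0,0,0],[0.035,0,0,0,0,0],[0.048,0,0,0,0,0],[0.061,0,0,0,0,0],[0.074,0,0,0,0,0],[0.087,0,0,0,0,0],[0.099,0,0,0,0,0],[0.108,0,0,0,0,0],[0.114,0,0,0,0,0]]]' 1
python3 -c "
from h import *
rows([(513,-145,5,106),(520,-180,30,106),(520,-230,80,106),(500,-290,120,106)])"
```

```text
time: 10.0
tool_pos: [507.4, -119.4, 3.8]
tcp_rot: [-180.0, -0.1, 106.0]
ft_force: [-0.4, 0.1, 0.6]
finger_gap: -0.1
t 10.0 tcp [ 507.4 -119.4    3.8] [-1.80e+02 -1.00e-01  1.06e+02] F [-0.4  0.1  0.6] -0.1
[[[-0.026,-0.002,-0.001,-0.0,-0.001,0.001],[-0.062,-0.005,-0.026,-0.0,-0.001,0.001],[-0.11,-0.018,-0.076,-0.0,-0.001,0.001],[-0.162,-0.054,-0.116,-0.0,-0.001,0.001]]]
```

```bash
python3 -m crank '[[[-0.013,0,0,0,0,0],[-0.026,0,-0.001,0,0,0],[-0.040,0,-0.03,0,0,0],[-0.040,0,-0.08,0,0,0],[-0.040,0,-0.13,0,0,0],[-0.02,-0.02,-0.18,0,0,0],[0.035,-0.04,-0.2,0,0,0],[0.09,-0.05,-0.2,0,0,0],[0.145,-0.05,-0.2,0,0,0],[0.2,-0.05,-0.2,0,0,0]]]' 1
python3 -m crank '[[[0.055,0,0,0,0,0],[0.11,0,0,0,0,0],[0.165,0.01,0,0,0,0],[0.22,0.02,0,0,0,0],[0.27,0.03,0,0,0,0],[0.32,0.04,0,0,0,0],[0.32,0.04,0,0,0,0]]]' 1
python3 - <<'E'
from h import *
p,d=r.snapshot("scene"); cv2.imwrite("pics/z7.png",cv2.resize(p[110:230,180:340],(800,600),interpolation=cv2.INTER_CUBIC))
print(parts(p,"scene",(180,110,300,200)))
p,d=r.snapshot("top"); cv2.imwrite("pics/z8.png",cv2.resize(p[90:282,100:420],(800,480),interpolation=cv2.INTER_CUBIC))
q=parts(p,roi=(125,120,290,220)); print(q)
a=np.radians(9.6);M=np.array([[np.cos(a),np.sin(a)],[-np.sin(a),np.cos(a)]])
for n,v in q.items():
    t=np.radians(v[1]);u=np.array([np.cos(t),np.sin(t)])
    for s in(-1,1): print(n,np.round(M@(v[0]+s*u*(22.5 if n=="eraser" else 26)-[495,-77])))
c=r.get_calibration("top");T=np.array(c["cam_to_world"])
for (u0,u1,v0,v1,n) in [(255,320,230,290,"stapler"),(300,335,148,182,"cup"),(345,405,180,230,"mug")]:
    v,u=np.mgrid[v0:v1,u0:u1];z=d[v0:v1,u0:u1].ravel()
    P=np.linalg.inv(c["mtx"])@np.vstack([u.ravel(),v.ravel(),np.ones(u.size)])*z
    P=(T[:3,:3]@P+T[:3,3:]).T; P=P[(P[:,2]>12)&(z>0)]
    print(n,cv2.minAreaRect(P[:,:2].astype(np.float32))[0])
E
```

```text
time: 11.25
tool_pos: [404.4, 59.1, 204.9]
tcp_rot: [179.9, -0.1, 105.9]
ft_force: [0.0, 0.8, -0.1]
finger_gap: -0.0
time: 12.12
tool_pos: [355.3, 380.1, 204.9]
tcp_rot: [180.0, -0.1, 106.1]
ft_force: [-0.9, 0.1, -0.6]
finger_gap: 0.2
{'eraser': (array([447., -92.]), 87.2, 49, 26), 'stick': (array([496., -83.]), -77.3, 51, 18)}
{'eraser': (array([451., -91.]), -86.1, 46, 23), 'stick': (array([500., -80.]), -72.9, 52, 21)}
eraser [-43.  16.]
eraser [-48. -29.]
stick [ 1. 22.]
stick [  8. -30.]
stapler (309.24462890625, -367.54425048828125)
cup (516.8361206054688, -425.23492431640625)
mug (437.69927978515625, -550.150634765625)
```

View pics/z7.png

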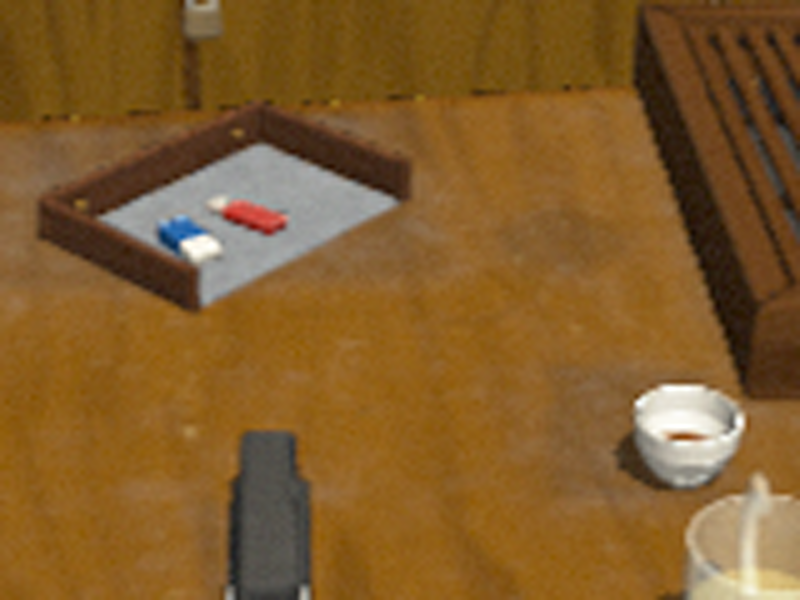

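View pics/z8.png

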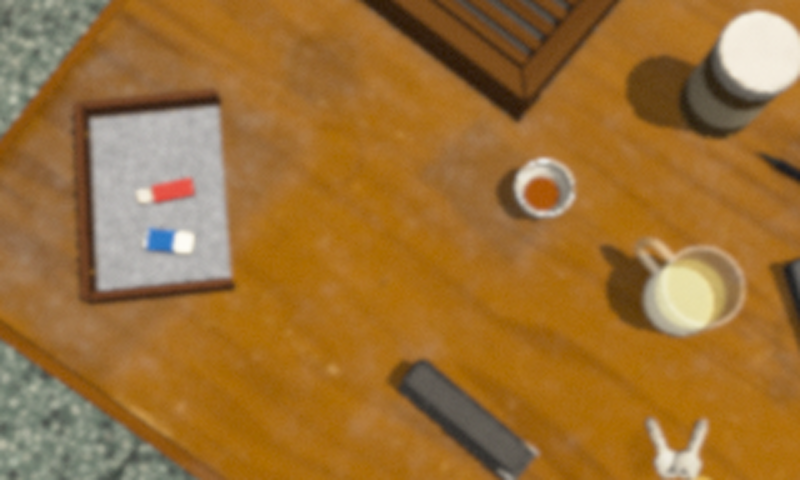

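Both pictures show the eraser and stick well inside the tidy. The cup, stapler and mug look unmoved, though the mug's depth estimate differs by about 10 mm, probably because it's glass. I'll compare it with the first picture and then hand in.

Run:
```python
from h import *
a=cv2.imread("pics/scene0.png");b,_=r.snapshot("scene")
d=cv2.absdiff(a,b).max(2)
for n,(u0,v0,u1,v1) in dict(mug=(308,198,358,260),cup=(300,180,332,212),stapler=(218,190,250,248)).items():
    print(n,d[v0:v1,u0:u1].mean(),[np.round(cv2.phaseCorrelate(*[cv2.cvtColor(i[v0:v1,u0:u1],6).astype(np.float32) for i in(a,b)])[0],2)])
for m in r.landmark_of("mug","scene")[:1]: print(np.round(ray("scene",m["pixel"],0)))
print(r.hand_in(), r.sense()["time"])
```

```text
mug 3.97 [array([-0.02, -0.01])]
cup 3.662109375 [array([0.02, 0.06])]
stapler 4.446120689655173 [array([-0.02, -0.08])]
[ 438. -539.    0.]
the job is handed in; nothing more can be done
the job is handed in; nothing more can be done
```

I swept the eraser, then the memory stick, into the desk tidy with the closed fingertips, one straight push each along the desk. I then backed the arm well clear and handed the job in at about 12 s. The hand-in gives no verdict.

**Final positions (top camera, tidy frame, mm):** both parts lie well inside the ±85 × ±60 mm floor. The scene camera agrees to within about 5 mm.

| Part | One end (x, y) | Other end (x, y) |
|---|---|---|
| Eraser | (-43, +16) | (-48, -29) |
| Memory stick | (+1, +22) | (+8, -30) |

**Teacup, stapler and mug:** none has moved; in the scene camera each shifted less than 0.1 pixel between the first and last pictures. One check disagreed: the mug's depth-based position differed by about 10 mm between the two readings. I put that down to noise from the glass, since the picture comparison showed no shift and the network placed it within about 5 mm of its first position.

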